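Mount a three-tile clay face in its clip frame

TASK

Finish mounting the fired-clay face in its channel frame, where the mouth tile already sits loosely: slide the nose tile in through the open end of the channel first, then the brow tile, both the right way round, under the rail lips. Press all three up against the sprung cushion at the far end until both spring clips snap out behind the brow tile, then let go. The clay chips easily, so set the tiles down softly and press them together firmly but never ram them, and leave everything else on the table where it is.

Things in the scene. Friction and masses are not known exactly. Their poses are not given: they have to be found in the camera images.
- frame: Plywood back board of the mounting frame, fixed: 315 x 150 x 12 mm; its top is the channel floor. On it an aluminium channel, screwed on through slots: it sits on the centre line but up to 12 mm nearer or farther along x than drawn, and this is not measured. Origin: centre line at table height, under the drawn place of the channel's mouth. x runs into the channel, away from the robot; z up.
- frame_mouth (a point): Drawn place of the channel's open end (true to 12 mm along x): its middle, on the channel floor, at x = 0 of the frame, 12 mm above the table. From here on the tiles run between two rails 103 mm apart, whose lips reach 6.5 mm in over the tiles' side edges (underside of the lips 12.5 mm, top 15 mm above the floor). Axes as the frame.
- frame_end (a point): Drawn home (true to 12 mm) of the mouth tile's front edge: channel floor, x = 165 mm of the frame. Here a rubber-faced cushion bar on stiff leaf springs (6 N per mm) rests with its face 164 mm from the mouth and yields 3.5 mm. The clips close once it is pressed in 0.7 to 1.7 mm (5 to 11 N, plus clip drag), then it holds the tiles tight; 18 N chips the clay.
- frame_sill (a point): Place to set a tile down: bare board level with the channel floor, x = -72 mm of the frame. The sill reaches from x = -115 mm to the mouth, between flared cheeks 11 mm high, 123 mm apart outside, 107 mm at the clips. A tile laid flat with its middle here lies short of the clips wherever the channel sits; slide it in along x. Axes as the frame.
- clip_left (a joint): Angle (rad) of the leaf-spring clip at the +y side of the mouth, moving with the channel: steel leaf 28 mm long, pivot 28 mm outside the mouth, slanting in so that its tip, at the mouth, stands 4 mm in the way of a tile's side edge. 0 = sprung in; a passing tile presses it to 0.15-0.2, dragging 2 to 7 N at both; behind the rear edge it snaps to 0 and blocks the way out.
- clip_right (a joint): The same for the mirrored clip on the -y side.
- mouth_tile: Fired-clay relief tile 55 (x) x 100 (y) x 10 mm (z), about 0.14 kg, with low lips and chin (up to 8 mm high) on top. Lies loose in the channel, somewhere up to 28 mm short of the cushion bar; it can be pushed along by the next tile. Origin: centre of its underside; x points to the chin, z up.
- mouth_tile_front (a point): Middle of the mouth tile's chin-side edge face (27.5 mm along its x, 5 mm above its underside); touches the cushion bar. Axes as the tile.
- nose_tile: Fired-clay relief tile 55 (x) x 100 (y) x 10 mm, about 0.15 kg, lying face up on the table. The nose ridge at its middle is the grip: 34 mm along x, 20 mm wide along y, 20 mm above the top face, upright sides. Origin: centre of its underside; x points to the chin and must point along the frame's x when mounted. Home: origin at x = 82.5 mm of the frame as drawn (true to 12 mm).
- nose_tile_front (a point): Middle of the nose tile's chin-side (leading) edge face, 27.5 mm along its x and 5 mm above its underside; meets the mouth tile. Axes as the tile.
- brow_tile: Fired-clay relief tile 55 (x) x 100 (y) x 10 mm, about 0.16 kg, face up on the table, with two low eyes. The straight brow ridge is the grip: 70 mm long along y, 13 mm wide along x, 18 mm above the top face, upright sides, centred at x = -4 mm. Origin: centre of its underside; x points to the chin and must point along the frame's x when mounted. Home: x = 27.5 mm as drawn.
- brow_tile_front (a point): Middle of the brow tile's chin-side (leading) edge face, 27.5 mm along its x and 5 mm above its underside; meets the nose tile. Axes as the tile.
- rib: Bystander: yellow plastic kidney rib, 68 x 68 x 4 mm, lying flat. Origin: underside.
- wood_tool: Bystander: flat wooden modelling tool, 145 x 15 x 6 mm, lying. Origin: underside near its middle, x along it.
- loop_tool: Bystander: trimming tool with wooden handle and wire loop, 150 x 30 x 10 mm, lying. Origin: underside of the handle, x towards the loop.
- blank_tile: Bystander: plain square clay tile 60 x 60 x 10 mm, not part of the face. Origin: centre of underside.
- bat: Bystander: round plaster bat, 130 mm across, 14 mm thick. Origin: centre of underside.
Things that resemble listed ones, but are neither listed nor needed, are in the scene too. What is shaped like the mouth_tile but green or purple is not meant.

How it is judged:
By the outcome, as a careful person would: the job done as asked, in the order asked, and still so for the second after the job is handed in, with the robot touching nothing.
It also fails if it takes over 72 s, if anything falls off the work surface, if the arm or the gripper's body presses on something with over 40 N, if the wrist force passes 120 N, or if a joint passes its speed limit or range.

ROBOT

A 6-joint arm with a two-finger parallel gripper is mounted at the origin on the work surface. World frame = base frame: x ahead of the robot, y to its left, z up, the work surface at z = 0. Lengths are in m, angles in degrees, forces in N, time in s.
With the tool pointing down it reaches from about 0.35 to 0.875 m from the base axis. Payload 4.2 kg.
Tool frame: the origin (TCP) lies midway between the tips of the shut fingers; the grasp point (between the pads) lies 19 mm behind it; z points along the fingers, y is the line along which they close (so a half turn about z gives the same grasp; the last joint's range is limited). The gripper opens to 87 mm and grips with 3 to 60 N. Pads are 19 mm wide; open, the fingers measure 117 mm over their backs; the gripper's body (75 mm by 190 mm) begins 51 mm behind the grasp point.
Start: joints at [-49.756, 22.042, 0.453, 0, -68.411, -14.817], TCP at [0.268, -0.564, 0.223] pointing down, gripper open.
Joint ranges: [-179.83, 179.83], [-69.29, 118.12], [-61.27, 80.66], [-181.25, 117.63], [-171.15, -9.14], [-177.46, 177.46]. Speed limits (degrees/s): [159.86, 159.86, 180, 180, 180, 180].

INTERFACE

Orientations are given as a 3x3 rotation matrix whose columns are the frame's x, y, z axes.
In Python, from station import sensors, eyes, workorder gives the robot as it stands.
- The arm moves only by the tool tcp_steps, called after ">>>" by a JSON object that holds its "name" and its "arguments", one argument or row to a line. Schema: {"type":"object","properties":{"plan":{"type":"array","items":{"type":"object","properties":{"finger_gap":{"type":"number"},"xyz":{"type":"array","items":{"type":"number"},"minItems":3,"maxItems":3},"turn_vec":{"type":"array","items":{"type":"number"},"minItems":3,"maxItems":3}},"additionalProperties":false,"required":["finger_gap"]},"minItems":1,"maxItems":8},"only":{"type":"string"},"quiet":{"type":"boolean"},"lines":{"type":"string"}},"required":["plan"],"additionalProperties":false}. plan is a list of rows, 1 to 8 of them, each an object with the fields finger_gap (the opening from 0.0 (shut) to 1.0 (fully open)), xyz (a list: dx, dy, dz in m), turn_vec (a list: a rotation vector rx, ry, rz in degrees); a field left out counts as zero (the opening has to be given); each row is the pose to reach, as a shift and turn from the pose commanded when the call began, along the tool's axes at that moment; what a row does not reach only later rows make up. A row lasts 1/10 s, in which the tool goes at most 0.05 m and 8.59 degrees, less where a joint would pass 70% of its speed; a pose out of reach is approached as far as the arm can. The fingers move at their own pace and stop on an object; the grip force is fixed at half the most. Time passes only in rows, so rows that do not move let the fingers close. The tool returns the time, the measured TCP pose, the force, the opening and the grip force at its end. only (a regular expression) keeps the lines of the reply that match it, lines (a string "A,B") keeps lines A to B, and quiet returns only ok. Input that does not fit is refused with a message, and nothing moves.
- sensors.sense(): the state, without advancing time (a new reading comes with each control period).
- eyes.capture(name): name is "scene" or "top"; returns a dict with "pixels" (420x560x3 uint8, red, green, blue), "z_map" (420x560 float32, m along the optical axis (not along the pixel's ray), 0 where there is no reading), "K" (3x3 intrinsics, pixels), "distortion" ([k1, k2, p1, p2, k3] as OpenCV has them; the pictures are not rectified), "world_from_camera" (4x4, takes a point from camera to world coordinates). Camera axes: x right, y up, looking along -z (the intrinsics and any distortion apply to the point x, -y, -z); pixel columns grow to the right and rows downward; lengths in m; the calibration is good to about 2 mm. A picture is of the moment at which its call begins.
- workorder.finish_job(): hands the job in; it is judged then, once.
The state is a dict: "time_s": time; "joints": joint angles; "joint_velocities": joint speeds; "effort": joint torques, N m; "tcp_pos": TCP position; "ee_rot": TCP orientation; "wrist_force": force on the tool from outside, world axes, zero at the start; "moment": the same for the moment, N m; "gripper_width": opening from 0.0 (shut) to 1.0 (fully open); "gripper_force": force on a finger pad.
Only numpy, scipy, OpenCV 4.12 (cv2) and the standard library are available. Lean on these libraries where they do the work, as an engineer would, in place of code of your own. Each camera call takes 0.05 s, during which the arm holds its last target. There are 200 camera calls.

## Working session

There is one attempt and no reset: what is moved stays moved. The work goes in short steps, Python scripts to look and compute and a tool call to move; the robot and the scene stay as the last step left them, time stands still between calls to the robot, and variables do not carry over. Pictures are saved under pics/ and viewed, at most 10 in all, crops included, and the job is handed in when it is done.

```bash
mkdir -p pics; cat > h.py <<'E'
import numpy as np, cv2
from station import sensors, eyes, workorder
def cap(n):
    c=eyes.capture(n); return c
def world(c,us,vs,z=None):
    """pixels -> world via z_map (or at given plane height z)"""
    us=np.atleast_1d(us);vs=np.atleast_1d(vs)
    p=cv2.undistortPoints(np.stack([us,vs],1).astype(float).reshape(-1,1,2),np.array(c["K"]),np.array(c["distortion"])).reshape(-1,2)
    T=np.array(c["world_from_camera"])
    d=np.stack([p[:,0],-p[:,1],-np.ones(len(p))],1)
    dw=d@T[:3,:3].T
    if z is None: s=c["z_map"][vs.astype(int),us.astype(int)]
    else: s=(z-T[2,3])/dw[:,2]
    return T[:3,3]+dw*s[:,None]
def wmap(c):
    v,u=np.mgrid[:420,:560]
    return world(c,u.ravel(),v.ravel()).reshape(420,560,3)
E
python3 - <<'E'
from h import *
for n in("top","scene"):
    c=cap(n); cv2.imwrite(f"pics/{n}0.png",cv2.resize(c["pixels"][:,:,::-1],(784,588),interpolation=cv2.INTER_CUBIC)); np.savez(f"{n}0.npz",**c)
    print(c["K"],c["distortion"],c["world_from_camera"])
print(sensors.sense())
E
```

```text
[[408.15990292   0.         285.35045203]
 [  0.         408.15990292 209.38402309]
 [  0.           0.           1.        ]] [-0.04584022  0.          0.          0.          0.        ] [[ 0.07110601  0.97690826 -0.20147999  0.30673021]
 [-0.99745537  0.06859259 -0.01943819  0.02279941]
 [-0.0051693   0.20234947  0.97929973  0.94270117]
 [ 0.          0.          0.          1.        ]]
[[445.51920298   0.         283.46757161]
 [  0.         445.51920298 217.46546743]
 [  0.           0.           1.        ]] [-0.12994879  0.          0.          0.          0.        ] [[-0.22366329 -0.68787566  0.69050837  1.24760651]
 [ 0.97466438 -0.15932028  0.15699172  0.21658222]
 [ 0.0020212   0.70812719  0.706082    0.85513591]
 [ 0.          0.          0.          1.        ]]
{'time_s': 0.1, 'joints': array([-4.97539681e+01,  2.20862503e+01,  3.88158702e-01, -2.57166724e-02,
       -6.84117239e+01, -1.48162688e+01]), 'joint_velocities': array([ 0.02469894, -0.09523359,  0.16440762,  0.0672002 ,  0.00029576,
       -0.00215365]), 'effort': array([-5.47794698e-04, -3.91689920e+01,  1.87935072e+01,  4.23188031e+00,
        1.34735802e-02, -8.90347269e-05]), 'tcp_pos': array([ 0.26816095, -0.56395219,  0.22157283]), 'ee_rot': array([[-9.03183387e-01, -4.29253915e-01, -9.19706150e-04],
       [-4.29254891e-01,  9.03181729e-01,  1.73254297e-03],
       [ 8.69609386e-05,  1.95959239e-03, -9.99998076e-01]]), 'wrist_force': array([-0.0092955 ,  0.24364881,  0.90128293]), 'moment': array([ 0.07517949, -0.0152793 ,  0.00920117]), 'gripper_force': 0.0, 'gripper_width': 0.9988543230213575}
```

View pics/top0.png

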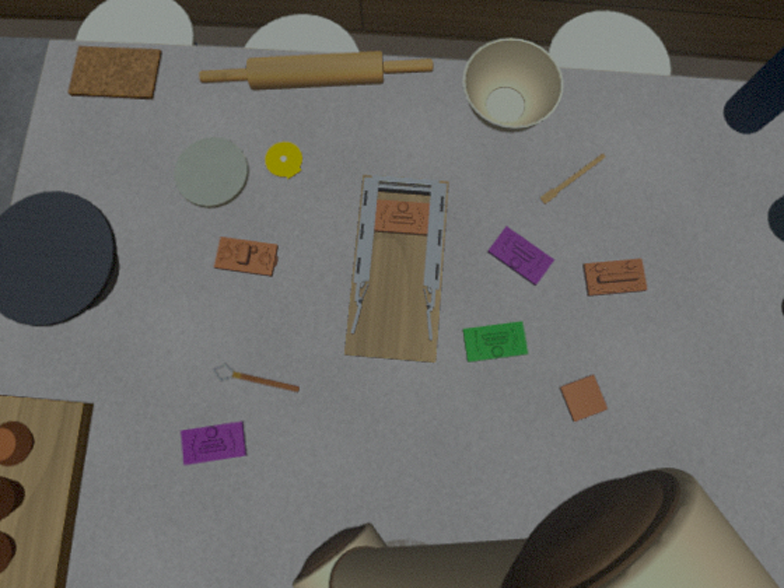

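View pics/scene0.png

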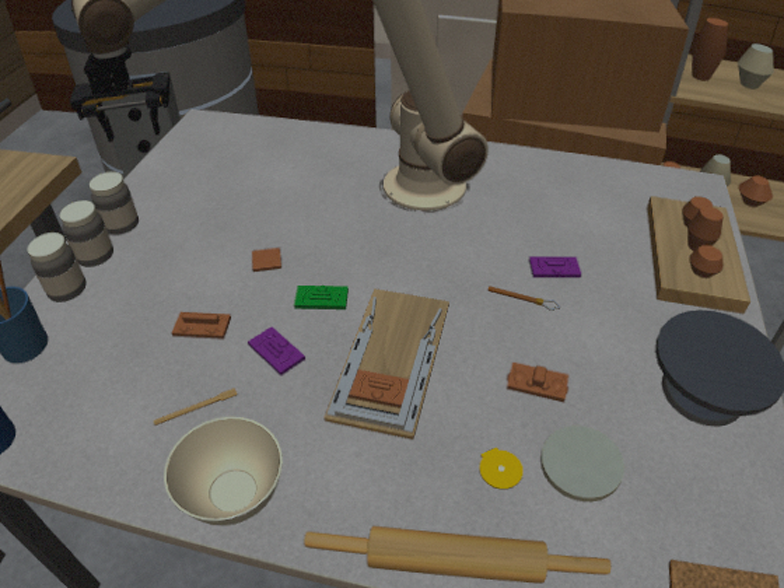

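The top view shows the nose tile at about (246,257), the brow at (615,277) and the frame at (400,270), with its open end towards the robot. The mouth tile sits in it at (403,215). I'll zoom in to get the orientations and measure.

```bash
python3 - <<'E'
from h import *
def crop(f,x,y,w,h,W,H):
    c=np.load(f); s=1/1.4
    m=c["pixels"][int((y-h/2)*s):int((y+h/2)*s),int((x-w/2)*s):int((x+w/2)*s),::-1]
    return cv2.resize(m,(W,H),interpolation=cv2.INTER_CUBIC)
a=np.vstack([np.hstack([crop("top0.npz",246,257,100,75,400,300),crop("top0.npz",615,277,100,75,400,300)]),
 np.hstack([crop("scene0.npz",538,380,100,75,400,300),crop("scene0.npz",202,324,100,75,400,300)])])
cv2.imwrite("pics/z1.png",a)
# ortho measurement
c=np.load("top0.npz"); P=wmap(c); rgb=c["pixels"].astype(int)
hsv=cv2.cvtColor(c["pixels"],cv2.COLOR_RGB2HSV)
def tile(name,cx,cy,r=50,zb=0.0):
    s=1/1.4; m=np.zeros((420,560),bool); m[int((cy-r)*s):int((cy+r)*s),int((cx-r)*s):int((cx+r)*s)]=1
    m&=(hsv[...,0]<14)&(hsv[...,1]>90)
    n,l,st,ce=cv2.connectedComponentsWithStats(m.astype(np.uint8)); k=1+st[1:,4].argmax(); m=l==k
    q=P[m]; z=q[:,2]
    v,u=np.nonzero(m); w=world(c,u,v,zb+0.010)
    top=w[z<zb+0.015]
    rect=cv2.minAreaRect((w[:,:2]*1000).astype(np.float32)); 
    hi=q[z>zb+0.02]
    print(name,m.sum(),"z pct",np.percentile(z,[5,50,95]).round(4),"rect",rect,"hi",len(hi), hi.mean(0).round(4) if len(hi) else None)
    if len(hi)>3: print("  hi rect",cv2.minAreaRect((hi[:,:2]*1000).astype(np.float32)))
tile("nose",246,257);tile("brow",615,277);tile("mouth",403,217,30,0.012)
# table height
print("table z",np.median(P[250:270,200:240,2]), np.median(P[160:180,420:440,2]))
# frame board corners by wood/height
for nm,pts in dict(board=[(345,354),(436,361),(448,181),(362,176)]).items():
    a=np.array(pts)/1.4; print(nm,world(c,a[:,0],a[:,1],0.012).round(4).tolist())
z=P[...,2]; m=(z>0.008)&(z<0.04); m[:, :240]=0; m[:,325:]=0; m[:120]=0; m[262:]=0
q=P[m]; print(len(q)); print("frame rect",cv2.minAreaRect((q[:,:2]*1000).astype(np.float32)))
E
```

```text
nose 877 z pct [0.0072 0.0108 0.03  ] rect ((545.3355102539062, 305.17901611328125), (103.36781311035156, 54.89769744873047), 85.72032165527344) hi 120 [0.5409 0.3021 0.044 ]
  hi rect ((424.7501220703125, 176.3518829345703), (385.82843017578125, 34.12732696533203), 47.39946746826172)
brow 908 z pct [0.0073 0.0104 0.0278] rect ((553.173095703125, -318.437744140625), (54.54057693481445, 99.39546203613281), 9.16030216217041) hi 162 [ 0.5459 -0.315   0.0378]
  hi rect ((444.53118896484375, -157.3708038330078), (35.08721923828125, 452.2947082519531), 32.97422409057617)
mouth 799 z pct [0.0194 0.0226 0.0293] rect ((628.293701171875, 47.58732604980469), (88.6164779663086, 57.419166564941406), 89.29673767089844) hi 9 [0.5184 0.0408 0.3361]
  hi rect ((469.52581787109375, 29.319751739501953), (324.85455322265625, 25.479644775390625), 6.7783613204956055)
table z -0.00017208721455208575 -0.00039501527397423075
board [[0.391, 0.1227, 0.012], [0.3901, -0.0259, 0.012], [0.7024, -0.0286, 0.012], [0.7014, 0.1212, 0.012]]
8158
frame rect ((547.1703491210938, 47.9959831237793), (150.31385803222656, 315.08160400390625), 89.23921203613281)
```

View pics/z1.png

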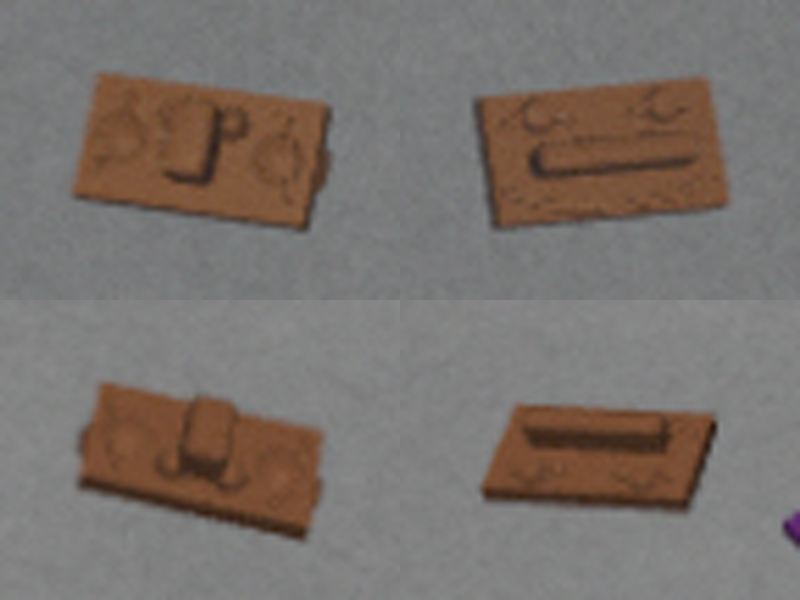

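Nostrils (nose tile) and eyes (brow tile) are both on the far, +x side, so both tiles already face the right way. Next I'll refine the ridge positions and yaws and the frame geometry using both cameras.

```bash
cat >> h.py <<'E'
def rot(a): a=np.radians(a); return np.array([[np.cos(a),-np.sin(a)],[np.sin(a),np.cos(a)]])
def rect(q):
    (cx,cy),(w,h),a=cv2.minAreaRect((q[:,:2]*1000).astype(np.float32)); 
    while a>45: a-=90; w,h=h,w
    return round(cx,1),round(cy,1),round(w,1),round(h,1),round(a,2)
def near(P,x,y,r,z0,z1): return P[(abs(P[...,0]-x)<r)&(abs(P[...,1]-y)<r)&(P[...,2]>z0)&(P[...,2]<z1)]
def go(x,y,z,yaw_y):
    """print shift along tool axes and turn about tool z to reach TCP x,y,z with tool y at world angle yaw_y"""
    s=sensors.sense(); R=np.array(s["ee_rot"]); d=R.T@(np.array([x,y,z])-s["tcp_pos"])
    a=np.degrees(np.arctan2(R[1,1],R[0,1])); print("t",s["time_s"],"tcp",np.round(s["tcp_pos"],4),"yang",round(a,2),"shift",d.round(4),"rz",round((a-yaw_y+180)%360-180,2),"F",np.round(s["wrist_force"],1),"w",round(s["gripper_width"],3),"gf",round(s["gripper_force"],1))
E
python3 - <<'E'
from h import *
for n in("top","scene"):
    c=np.load(n+"0.npz"); P=wmap(c)
    print(n)
    for nm,x,y in(("nose",.545,.305),("brow",.553,-.318)):
        t=near(P,x,y,.07,.006,.014); h=near(P,x,y,.04,.024,.034)
        print(nm,"tile",rect(near(P,x,y,.07,.006,.034)),"ridge",rect(h),h.mean(0).round(4),h[:,2].max().round(4))
    f=near(P,.547,.048,.18,.008,.035); print("frame",rect(f))
    fl=P[(abs(P[...,0]-.45)<.03)&(abs(P[...,1]-.048)<.03)]; print("sill z",np.median(fl[:,2]))
    # height profile across y for rails, along x
    for x0 in(.53,.56,.59): 
        g=near(P,x0,.048,.08,-.01,.05); g=g[abs(g[:,0]-x0)<.012]
        hi=g[(g[:,2]>.022)]; a,b=hi[hi[:,1]>.048,1],hi[hi[:,1]<.048,1]
        print(x0,"lips y",np.percentile(a,[3,97]).round(4) if len(a) else 0,np.percentile(b,[3,97]).round(4) if len(b) else 0)
    hi=near(P,.547,.048,.17,.0235,.031); print("lip area x", np.percentile(hi[:,0],[0,1,50,99,100]).round(4))
E
```

```text
top
nose tile (561.9, 307.6, 88.2, 103.6, -4.07) ridge (545.4, 308.2, 34.0, 21.4, -2.81) [0.5446 0.3071 0.029 ] 0.0328
brow tile (553.6, -318.6, 56.3, 101.2, 9.27) ridge (549.3, -319.6, 12.5, 67.0, 9.51) [ 0.5491 -0.319   0.0269] 0.031
frame (546.5, -5.2, 315.2, 256.5, -0.7)
sill z 0.011717255360347123
0.53 lips y [0.0934 0.1053] [-0.0089  0.0028]
0.56 lips y [0.0931 0.1049] [-0.0094  0.0024]
0.59 lips y [0.0926 0.1046] [-0.0097  0.0085]
lip area x [0.4265 0.4432 0.6231 0.6975 0.6988]
scene
nose tile (545.1, 306.5, 59.9, 101.6, -3.87) ridge (546.1, 306.4, 35.2, 19.9, -4.84) [0.5478 0.3062 0.0287] 0.0328
brow tile (571.9, -316.9, 98.0, 99.5, 9.53) ridge (550.7, -320.8, 16.2, 67.6, 7.99) [ 0.5519 -0.3206  0.0275] 0.0319
frame (546.5, -5.2, 318.3, 256.1, -0.52)
sill z 0.012502196995904269
0.53 lips y [0.0931 0.1049] [-0.0099  0.002 ]
0.56 lips y [0.092  0.1046] [-0.0101  0.002 ]
0.59 lips y [0.0918 0.1042] [-0.0104  0.0015]
lip area x [0.4243 0.4407 0.6318 0.6996 0.7008]
```

```bash
python3 -c "
from h import *
go(.5456,.307,.10,86)"
```

```text
t 0.1 tcp [ 0.2682 -0.564   0.2216] yang 115.42 shift [-0.6244  0.6673  0.1228] rz 29.42 F [-0.   0.2  0.9] w 0.999 gf 0.0
```

>>> {"name": "tcp_steps", "arguments": {
  "plan": [
    {"finger_gap":0.6,"xyz":[-0.034,0.036,0],"turn_vec":[0,0,3.6]},
    {"finger_gap":0.6,"xyz":[-0.068,0.072,0],"turn_vec":[0,0,7.2]},
    {"finger_gap":0.6,"xyz":[-0.102,0.108,0],"turn_vec":[0,0,10.8]},
    {"finger_gap":0.6,"xyz":[-0.136,0.144,0],"turn_vec":[0,0,14.4]},
    {"finger_gap":0.6,"xyz":[-0.17,0.18,0],"turn_vec":[0,0,18]},
    {"finger_gap":0.6,"xyz":[-0.204,0.216,0],"turn_vec":[0,0,21.6]},
    {"finger_gap":0.6,"xyz":[-0.238,0.252,0],"turn_vec":[0,0,25.2]},
    {"finger_gap":0.6,"xyz":[-0.272,0.288,0],"turn_vec":[0,0,29]}
  ]
}}

```text
time_s: 0.9
tcp_pos: [0.3903, -0.1856, 0.2225]
ee_rot: [[-0.998, 0.065, 0.0], [0.065, 0.998, 0.0], [-0.0, 0.0, -1.0]]
wrist_force: [-0.1, -0.2, -1.0]
gripper_width: 0.606
gripper_force: 0.0
```

```bash
python3 -c "
from h import *
go(.5456,.307,.10,86)"
```

```text
t 0.9 tcp [ 0.3903 -0.1856  0.2225] yang 86.26 shift [-0.1229  0.5017  0.1225] rz 0.26 F [-0.1 -0.2 -1. ] w 0.606 gf 0.0
```

>>> {"name": "tcp_steps", "arguments": {
  "plan": [
    {"finger_gap":0.6,"xyz":[-0.011,0.045,0]},
    {"finger_gap":0.6,"xyz":[-0.022,0.09,0]},
    {"finger_gap":0.6,"xyz":[-0.033,0.135,0]},
    {"finger_gap":0.6,"xyz":[-0.044,0.18,0.01]},
    {"finger_gap":0.6,"xyz":[-0.055,0.225,0.02]},
    {"finger_gap":0.6,"xyz":[-0.066,0.27,0.03]},
    {"finger_gap":0.6,"xyz":[-0.077,0.315,0.04]},
    {"finger_gap":0.6,"xyz":[-0.088,0.36,0.05]}
  ]
}}

```text
time_s: 1.7
tcp_pos: [0.5006, 0.1681, 0.1719]
ee_rot: [[-0.998, 0.062, -0.0], [0.062, 0.998, -0.0], [0.0, -0.0, -1.0]]
wrist_force: [0.2, -0.2, 0.1]
gripper_width: 0.596
gripper_force: 0.0
```

```bash
python3 -c "
from h import *
go(.5456,.307,.05,86)"
```

```text
t 1.7 tcp [0.5006 0.1681 0.1719] yang 86.45 shift [-0.0364  0.1414  0.1219] rz 0.45 F [ 0.2 -0.2  0.1] w 0.596 gf 0.0
```

>>> {"name": "tcp_steps", "arguments": {
  "plan": [
    {"finger_gap":0.6,"xyz":[-0.01,0.035,0.02]},
    {"finger_gap":0.6,"xyz":[-0.02,0.075,0.05]},
    {"finger_gap":0.6,"xyz":[-0.029,0.11,0.08]},
    {"finger_gap":0.6,"xyz":[-0.0364,0.1414,0.11],"turn_vec":[0,0,0.4]},
    {"finger_gap":0.6,"xyz":[-0.0364,0.1414,0.1219],"turn_vec":[0,0,0.4]},
    {"finger_gap":0.6,"xyz":[-0.0364,0.1414,0.1219],"turn_vec":[0,0,0.4]}
  ]
}}

```text
time_s: 2.3
tcp_pos: [0.544, 0.3042, 0.0474]
ee_rot: [[-0.998, 0.069, -0.005], [0.069, 0.998, -0.004], [0.005, -0.005, -1.0]]
wrist_force: [-0.7, -0.4, 0.3]
gripper_width: 0.602
gripper_force: 0.0
```

```bash
python3 -c "
from h import *
go(.5456,.307,.0125,86)"
```

```text
t 2.3 tcp [0.544  0.3042 0.0474] yang 86.05 shift [-0.0016  0.0031  0.0349] rz 0.05 F [-0.7 -0.4  0.3] w 0.602 gf 0.0
```

>>> {"name": "tcp_steps", "arguments": {
  "plan": [
    {"finger_gap":0.6,"xyz":[0,0,0.015]},
    {"finger_gap":0.6,"xyz":[0,0,0.028]},
    {"finger_gap":0.6,"xyz":[0,0,0.035]},
    {"finger_gap":0.6,"xyz":[0,0,0.035]},
    {"finger_gap":0.6,"xyz":[0,0,0.035]}
  ]
}}

```text
time_s: 2.8
tcp_pos: [0.5461, 0.305, 0.0163]
ee_rot: [[-0.998, 0.069, 0.001], [0.069, 0.998, 0.0], [-0.001, 0.0, -1.0]]
wrist_force: [-0.1, 1.0, -0.0]
gripper_width: 0.598
gripper_force: 0.0
```

```bash
python3 -c "
from h import *
go(.5456,.307,.0125,86)
c=cap('top')
s=cap('scene')
cv2.imwrite('pics/g1.png',np.hstack([cv2.resize(c['pixels'][140:230,130:230,::-1],(400,360)),cv2.resize(s['pixels'][210:300,330:430,::-1],(400,360))]))"
```

```text
t 2.8 tcp [0.5461 0.305  0.0163] yang 86.02 shift [0.0007 0.002  0.0038] rz 0.02 F [-0.1  1.  -0. ] w 0.598 gf 0.0
```

View pics/g1.png

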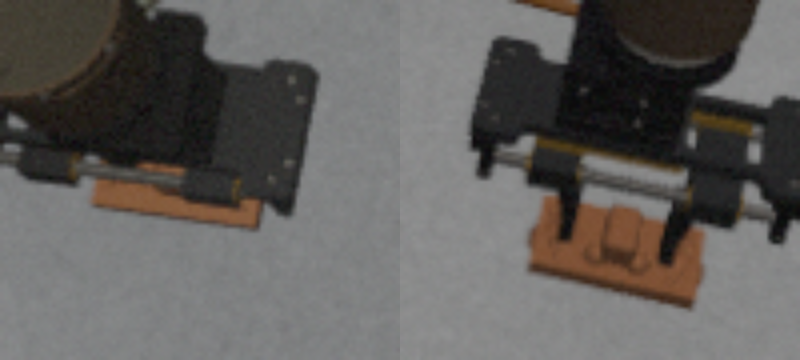

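The fingers straddle the nose ridge; in the right-hand crop they are at (567,215) and (672,235), with the ridge at (622,232). I'll nudge over, go down and close.

>>> {"name": "tcp_steps", "arguments": {
  "plan": [
    {"finger_gap":0.5,"xyz":[0,0.002,0.003]},
    {"finger_gap":0.4,"xyz":[0,0.002,0.003]},
    {"finger_gap":0.3,"xyz":[0,0.002,0.003]},
    {"finger_gap":0.22,"xyz":[0,0.002,0.003]},
    {"finger_gap":0.1,"xyz":[0,0.002,0.003]},
    {"finger_gap":0.1,"xyz":[0,0.002,0.003]},
    {"finger_gap":0.1,"xyz":[0,0.002,0.003]}
  ]
}}

```text
time_s: 3.6
tcp_pos: [0.5459, 0.3072, 0.0127]
ee_rot: [[-0.998, 0.069, 0.0], [0.069, 0.998, 0.0], [-0.0, 0.0, -1.0]]
wrist_force: [-0.4, 0.1, 0.2]
gripper_width: 0.226
gripper_force: 30.0
```

```bash
python3 -c "
from h import *
go(.5456,.307,.0125,86)"
```

```text
t 3.6 tcp [0.5459 0.3072 0.0127] yang 86.03 shift [ 0.0003 -0.0002  0.0002] rz 0.03 F [-0.4  0.1  0.2] w 0.226 gf 30.0
```

>>> {"name": "tcp_steps", "arguments": {
  "plan": [
    {"finger_gap":0.1,"xyz":[0,0,-0.015]},
    {"finger_gap":0.1,"xyz":[0,0,-0.04]},
    {"finger_gap":0.1,"xyz":[0,0,-0.065]},
    {"finger_gap":0.1,"xyz":[0.01,-0.03,-0.075]},
    {"finger_gap":0.1,"xyz":[0.03,-0.075,-0.075],"turn_vec":[0,0,-1]},
    {"finger_gap":0.1,"xyz":[0.05,-0.12,-0.075],"turn_vec":[0,0,-2]},
    {"finger_gap":0.1,"xyz":[0.07,-0.165,-0.075],"turn_vec":[0,0,-3]},
    {"finger_gap":0.1,"xyz":[0.085,-0.205,-0.075],"turn_vec":[0,0,-3.3]}
  ]
}}

```text
time_s: 4.4
tcp_pos: [0.4447, 0.1063, 0.0874]
ee_rot: [[-1.0, 0.011, -0.001], [0.011, 1.0, -0.001], [0.001, -0.001, -1.0]]
wrist_force: [1.2, -0.4, -1.2]
gripper_width: 0.228
gripper_force: 30.0
```

```bash
python3 -c "
from h import *
go(.432,.0494,.045,89.3)"
```

```text
t 4.4 tcp [0.4447 0.1063 0.0874] yang 89.35 shift [ 0.012  -0.057   0.0425] rz 0.05 F [ 1.2 -0.4 -1.2] w 0.228 gf 30.0
```

>>> {"name": "tcp_steps", "arguments": {
  "plan": [
    {"finger_gap":0.1,"xyz":[0.008,-0.03,0]},
    {"finger_gap":0.1,"xyz":[0.013,-0.05,0.01]},
    {"finger_gap":0.1,"xyz":[0.014,-0.057,0.025]},
    {"finger_gap":0.1,"xyz":[0.014,-0.057,0.037]},
    {"finger_gap":0.1,"xyz":[0.014,-0.057,0.0425]},
    {"finger_gap":0.1,"xyz":[0.014,-0.057,0.0425]},
    {"finger_gap":0.1,"xyz":[0.014,-0.057,0.0425]}
  ]
}}

```text
time_s: 5.1
tcp_pos: [0.4326, 0.052, 0.0454]
ee_rot: [[-1.0, 0.011, 0.0], [0.011, 1.0, 0.0], [-0.0, 0.0, -1.0]]
wrist_force: [-0.3, -0.2, -1.7]
gripper_width: 0.229
gripper_force: 30.0
```

```bash
python3 - <<'E'
from h import *
go(.432,.0494,.045,89.3)
im=[]
for n in("top","scene"):
    c=cap(n); np.savez(n+"1.npz",**c); P=wmap(c)
    t=near(P,.432,.05,.075,.036,.047); print(n,"tile",len(t),rect(t) if len(t)>5 else 0, np.percentile(t[:,1],[1,99]).round(4),np.percentile(t[:,0],[1,99]).round(4))
    im.append(c)
cv2.imwrite('pics/h1.png',np.hstack([cv2.resize(im[0]['pixels'][110:260,230:330,::-1],(400,600)),cv2.resize(im[1]['pixels'][195:315,230:330,::-1],(400,600))]))
E
```

```text
t 5.1 tcp [0.4326 0.052  0.0454] yang 89.36 shift [ 0.0006 -0.0026  0.0004] rz 0.06 F [-0.3 -0.2 -1.7] w 0.229 gf 30.0
top tile 48 (407.5, 53.3, 5.8, 98.1, -0.89) [0.0043 0.0875] [0.4044 0.4104]
scene tile 448 (432.8, 53.3, 59.6, 103.1, -0.89) [0.002  0.1016] [0.4046 0.4618]
```

View pics/h1.png

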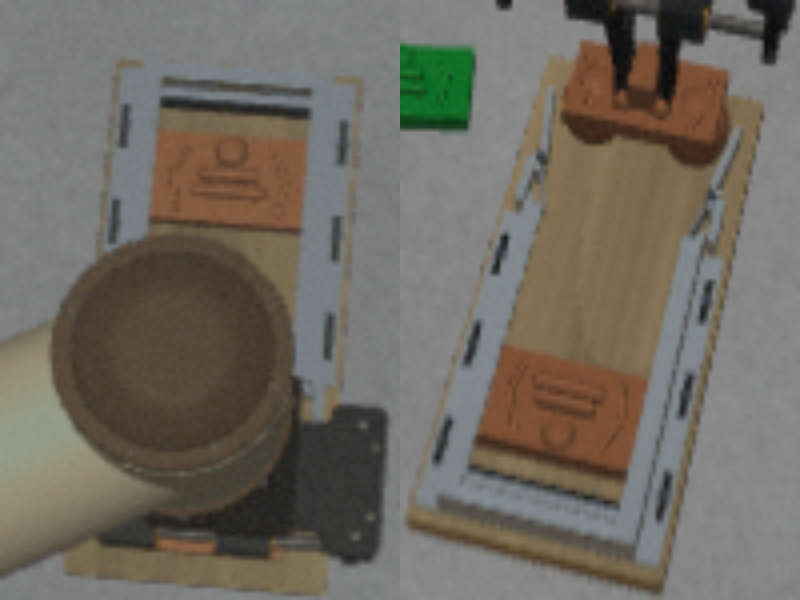

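The tile hangs level over the sill, the right way round. The right-hand crop has the nostrils at (640,100), facing the channel, and both clips look free. Correct y and lower it softly.

>>> {"name": "tcp_steps", "arguments": {
  "plan": [
    {"finger_gap":0.1,"xyz":[0,-0.0028,0.006]},
    {"finger_gap":0.1,"xyz":[0,-0.0028,0.012]},
    {"finger_gap":0.1,"xyz":[0,-0.0028,0.016]},
    {"finger_gap":0.1,"xyz":[0,-0.0028,0.018]},
    {"finger_gap":0.1,"xyz":[0,-0.0028,0.0195]},
    {"finger_gap":0.1,"xyz":[0,-0.0028,0.0203]},
    {"finger_gap":0.1,"xyz":[0,-0.0028,0.0203]}
  ]
}}

```text
time_s: 5.9
tcp_pos: [0.4323, 0.0489, 0.0248]
ee_rot: [[-1.0, 0.012, 0.0], [0.012, 1.0, -0.0], [-0.0, -0.0, -1.0]]
wrist_force: [0.7, 0.3, -2.1]
gripper_width: 0.225
gripper_force: 30.0
```

```bash
python3 - <<'E'
from h import *
go(.432,.0492,.0247,89.3)
c=np.load("top1.npz"); 
print("z/x along centre col")
P=wmap(c)
for v in range(122,176,2): print(v, c["pixels"][v,288].tolist(), P[v,288].round(4).tolist())
E
```

```text
t 5.9 tcp [0.4323 0.0489 0.0248] yang 89.33 shift [0.0003 0.0003 0.0001] rz 0.03 F [ 0.7  0.3 -2.1] w 0.225 gf 30.0
z/x along centre col
122 [124, 126, 128] [0.72, 0.0506, 0.0028]
124 [127, 128, 131] [0.7154, 0.0503, 0.0012]
126 [123, 123, 118] [0.7101, 0.0499, 0.0014]
128 [121, 129, 132] [0.6944, 0.0488, 0.0259]
130 [113, 117, 112] [0.6883, 0.0484, 0.0284]
132 [72, 72, 65] [0.6885, 0.0484, 0.0155]
134 [122, 129, 132] [0.6817, 0.0479, 0.0196]
136 [39, 42, 44] [0.6759, 0.0475, 0.0216]
138 [81, 68, 60] [0.675, 0.0474, 0.0109]
140 [120, 107, 82] [0.671, 0.0472, 0.008]
142 [123, 110, 79] [0.6647, 0.0467, 0.0111]
144 [118, 85, 57] [0.6544, 0.046, 0.0247]
146 [127, 89, 60] [0.6487, 0.0456, 0.0266]
148 [136, 98, 70] [0.644, 0.0453, 0.0259]
150 [108, 77, 56] [0.6388, 0.0449, 0.0262]
152 [115, 79, 57] [0.6325, 0.0445, 0.0301]
154 [113, 81, 55] [0.6278, 0.0442, 0.0293]
156 [119, 85, 57] [0.6226, 0.0438, 0.0301]
158 [118, 82, 59] [0.6175, 0.0435, 0.0306]
160 [131, 94, 66] [0.6153, 0.0433, 0.0227]
162 [131, 91, 64] [0.6106, 0.043, 0.022]
164 [134, 95, 69] [0.6053, 0.0426, 0.0229]
166 [71, 49, 41] [0.6015, 0.0423, 0.0196]
168 [110, 99, 76] [0.5983, 0.0421, 0.014]
170 [106, 94, 71] [0.5941, 0.0418, 0.0116]
172 [93, 83, 64] [0.5906, 0.0415, 0.007]
174 [82, 66, 55] [0.467, 0.0334, 0.405]
```

>>> {"name": "tcp_steps", "arguments": {
  "plan": [
    {"finger_gap":0.1,"xyz":[-0.005,0,0]},
    {"finger_gap":0.1,"xyz":[-0.012,0,0]},
    {"finger_gap":0.1,"xyz":[-0.018,0,0]},
    {"finger_gap":0.1,"xyz":[-0.022,0,0]},
    {"finger_gap":0.1,"xyz":[-0.026,0,0]},
    {"finger_gap":0.1,"xyz":[-0.03,0,0]},
    {"finger_gap":0.1,"xyz":[-0.034,0,0]},
    {"finger_gap":0.1,"xyz":[-0.038,0,0]}
  ]
}}

```text
time_s: 6.7
tcp_pos: [0.4694, 0.0483, 0.0247]
ee_rot: [[-1.0, 0.012, -0.002], [0.012, 1.0, -0.0], [0.002, -0.0, -1.0]]
wrist_force: [-4.6, 3.2, 2.9]
gripper_width: 0.225
gripper_force: 30.0
```

```bash
python3 -c "
from h import *
go(.565,.0477,.0247,89.3)"
```

```text
t 6.7 tcp [0.4694 0.0483 0.0247] yang 89.29 shift [-0.0956  0.0006 -0.0003] rz -0.01 F [-4.6  3.2  2.9] w 0.225 gf 30.0
```

>>> {"name": "tcp_steps", "arguments": {
  "plan": [
    {"finger_gap":0.1,"xyz":[-0.004,0.0005,-0.0004]},
    {"finger_gap":0.1,"xyz":[-0.008,0.0006,-0.0004]},
    {"finger_gap":0.1,"xyz":[-0.012,0.0006,-0.0004]},
    {"finger_gap":0.1,"xyz":[-0.016,0.0006,-0.0004]}
  ]
}}

```text
time_s: 7.1
tcp_pos: [0.4865, 0.0487, 0.0251]
ee_rot: [[-1.0, 0.012, -0.0], [0.012, 1.0, -0.0], [0.0, -0.0, -1.0]]
wrist_force: [-2.0, -0.0, -0.5]
gripper_width: 0.226
gripper_force: 30.0
```

```bash
python3 -c "
from h import *
go(.565,.0477,.0247,89.3)"
```

```text
t 7.1 tcp [0.4865 0.0487 0.0251] yang 89.33 shift [-0.0785 -0.0001  0.0004] rz 0.03 F [-2.  -0.  -0.5] w 0.226 gf 30.0
```

>>> {"name": "tcp_steps", "arguments": {
  "plan": [
    {"finger_gap":0.1,"xyz":[-0.005,0,0]},
    {"finger_gap":0.1,"xyz":[-0.01,0,0]},
    {"finger_gap":0.1,"xyz":[-0.015,0,0]},
    {"finger_gap":0.1,"xyz":[-0.02,0,0]},
    {"finger_gap":0.1,"xyz":[-0.025,0,0]},
    {"finger_gap":0.1,"xyz":[-0.03,0,0]},
    {"finger_gap":0.1,"xyz":[-0.035,0,0]},
    {"finger_gap":0.1,"xyz":[-0.04,0,0]}
  ]
}}

```text
time_s: 7.9
tcp_pos: [0.5266, 0.0484, 0.0252]
ee_rot: [[-1.0, 0.012, -0.0], [0.012, 1.0, -0.0], [0.0, -0.0, -1.0]]
wrist_force: [-1.6, 0.5, -1.3]
gripper_width: 0.226
gripper_force: 30.0
```

```bash
python3 -c "
from h import *
go(.57,.0477,.0247,89.3)"
```

```text
t 7.9 tcp [0.5266 0.0484 0.0252] yang 89.33 shift [-0.0434 -0.0002  0.0005] rz 0.03 F [-1.6  0.5 -1.3] w 0.226 gf 30.0
```

>>> {"name": "tcp_steps", "arguments": {
  "plan": [
    {"finger_gap":0.1,"xyz":[-0.006,0,0]},
    {"finger_gap":0.1,"xyz":[-0.012,0,0]},
    {"finger_gap":0.1,"xyz":[-0.018,0,0]},
    {"finger_gap":0.1,"xyz":[-0.024,0,0]},
    {"finger_gap":0.1,"xyz":[-0.03,0,0]},
    {"finger_gap":0.1,"xyz":[-0.036,0,0]},
    {"finger_gap":0.1,"xyz":[-0.041,0,0]},
    {"finger_gap":0.1,"xyz":[-0.041,0,0.0005]}
  ]
}}

```text
time_s: 8.7
tcp_pos: [0.5682, 0.048, 0.0248]
ee_rot: [[-1.0, 0.012, 0.001], [0.012, 1.0, 0.0], [-0.001, 0.0, -1.0]]
wrist_force: [0.5, 0.2, -0.7]
gripper_width: 0.226
gripper_force: 30.0
```

```bash
python3 -c "
from h import *
go(.57,.0477,.0247,89.3)"
```

```text
t 8.7 tcp [0.5682 0.048  0.0248] yang 89.32 shift [-0.0018 -0.0003  0.0001] rz 0.02 F [ 0.5  0.2 -0.7] w 0.226 gf 30.0
```

Lower the last 0.3 mm, then release (fingers out to ±22 mm) and rise.

>>> {"name": "tcp_steps", "arguments": {
  "plan": [
    {"finger_gap":0.1,"xyz":[0,0,0.0003]},
    {"finger_gap":0.3,"xyz":[0,0,0.0003]},
    {"finger_gap":0.5},
    {"finger_gap":0.5,"xyz":[0,0,-0.01]},
    {"finger_gap":0.5,"xyz":[0,0,-0.04]},
    {"finger_gap":0.5,"xyz":[0,0,-0.08]},
    {"finger_gap":0.5,"xyz":[0,0,-0.11]},
    {"finger_gap":0.5,"xyz":[0,0,-0.11]}
  ]
}}

```text
time_s: 9.5
tcp_pos: [0.5703, 0.0487, 0.1408]
ee_rot: [[-1.0, 0.011, 0.011], [0.011, 1.0, 0.003], [-0.011, 0.003, -1.0]]
wrist_force: [-0.0, -0.0, -0.3]
gripper_width: 0.494
gripper_force: 0.0
```

```bash
python3 - <<'E'
from h import *
c=cap("scene");P=wmap(c)
h=near(P,.57,.048,.045,.036,.047); print("ridge",rect(h),h.mean(0).round(4))
go(.549,-.3195,.09,9.3)
print(sensors.sense()["joints"].round(1))
E
```

```text
ridge (569.5, 47.8, 34.7, 19.9, 1.02) [0.5699 0.0481 0.0412]
t 9.55 tcp [0.5686 0.0484 0.1381] yang 89.34 shift [ 0.0156 -0.3682  0.0472] rz 80.04 F [ 0.4 -0.6 -0.5] w 0.498 gf 0.0
[  21.1   20.9  -14.4    0.   -54.3 -111.8]
```

>>> {"name": "tcp_steps", "arguments": {
  "plan": [
    {"finger_gap":0.5,"xyz":[0.002,-0.04,0],"turn_vec":[0,0,-8]},
    {"finger_gap":0.5,"xyz":[0.004,-0.08,0],"turn_vec":[0,0,-16]},
    {"finger_gap":0.5,"xyz":[0.006,-0.12,0],"turn_vec":[0,0,-24]},
    {"finger_gap":0.5,"xyz":[0.008,-0.16,0],"turn_vec":[0,0,-32]},
    {"finger_gap":0.5,"xyz":[0.01,-0.2,0],"turn_vec":[0,0,-40]},
    {"finger_gap":0.5,"xyz":[0.012,-0.24,0],"turn_vec":[0,0,-48]},
    {"finger_gap":0.5,"xyz":[0.014,-0.28,0],"turn_vec":[0,0,-56]},
    {"finger_gap":0.5,"xyz":[0.0156,-0.32,0],"turn_vec":[0,0,-64]}
  ]
}}

```text
time_s: 10.35
tcp_pos: [0.5466, -0.2732, 0.1337]
ee_rot: [[-0.444, -0.896, -0.002], [-0.896, 0.444, 0.001], [0.0, 0.002, -1.0]]
wrist_force: [0.8, 0.8, 0.5]
gripper_width: 0.5
gripper_force: 0.0
```

```bash
python3 -c "
from h import *
go(.549,-.3195,.06,-170.7)
print(sensors.sense()['joints'].round(1))"
```

```text
t 10.35 tcp [ 0.5466 -0.2732  0.1337] yang 153.65 shift [ 0.0404 -0.0229  0.0737] rz -35.65 F [0.8 0.8 0.5] w 0.5 gf 0.0
[-11.4  25.   -8.4  -0.  -56.7 -14.9]
```

>>> {"name": "tcp_steps", "arguments": {
  "plan": [
    {"finger_gap":0.5,"xyz":[0.01,-0.006,0.005],"turn_vec":[0,0,-8]},
    {"finger_gap":0.5,"xyz":[0.02,-0.012,0.01],"turn_vec":[0,0,-16]},
    {"finger_gap":0.5,"xyz":[0.03,-0.018,0.02],"turn_vec":[0,0,-24]},
    {"finger_gap":0.5,"xyz":[0.0404,-0.0229,0.04],"turn_vec":[0,0,-32]},
    {"finger_gap":0.5,"xyz":[0.0404,-0.0229,0.06],"turn_vec":[0,0,-35.6]},
    {"finger_gap":0.5,"xyz":[0.0404,-0.0229,0.072],"turn_vec":[0,0,-35.6]},
    {"finger_gap":0.5,"xyz":[0.0404,-0.0229,0.072],"turn_vec":[0,0,-35.6]},
    {"finger_gap":0.5,"xyz":[0.0404,-0.0229,0.072],"turn_vec":[0,0,-35.6]}
  ]
}}

```text
time_s: 11.15
tcp_pos: [0.5503, -0.3182, 0.0628]
ee_rot: [[0.155, -0.988, -0.0], [-0.988, -0.155, -0.0], [0.0, 0.0, -1.0]]
wrist_force: [0.5, 0.4, -0.2]
gripper_width: 0.498
gripper_force: 0.0
```

```bash
python3 -c "
from h import *
go(.549,-.3195,.0125,-170.7)
c=cap('top')
s=cap('scene')
cv2.imwrite('pics/g2.png',np.hstack([cv2.resize(c['pixels'][150:240,390:490,::-1],(400,360)),cv2.resize(s['pixels'][180:270,100:200,::-1],(400,360))]))"
```

```text
t 11.15 tcp [ 0.5503 -0.3182  0.0628] yang -171.09 shift [0.0011 0.0015 0.0503] rz -0.39 F [ 0.5  0.4 -0.2] w 0.498 gf 0.0
```

View pics/g2.png

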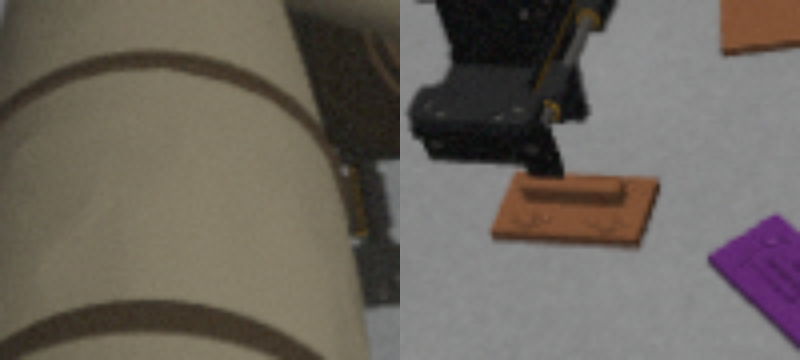

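The right crop shows the fingers hovering over the brow ridge, with the ridge at (575,190) and the near fingertip at (555,172), consistent with being 6 cm up. Go down.

>>> {"name": "tcp_steps", "arguments": {
  "plan": [
    {"finger_gap":0.5,"xyz":[0.0008,0.0012,0.02]},
    {"finger_gap":0.5,"xyz":[0.0008,0.0012,0.035]},
    {"finger_gap":0.5,"xyz":[0.0008,0.0012,0.045]},
    {"finger_gap":0.5,"xyz":[0.0008,0.0012,0.0495]},
    {"finger_gap":0.5,"xyz":[0.0008,0.0012,0.0495]},
    {"finger_gap":0.5,"xyz":[0.0008,0.0012,0.0495]}
  ]
}}

```text
time_s: 11.85
tcp_pos: [0.5498, -0.3194, 0.0141]
ee_rot: [[0.155, -0.988, 0.001], [-0.988, -0.155, -0.001], [0.001, -0.001, -1.0]]
wrist_force: [-0.4, 0.2, 0.7]
gripper_width: 0.499
gripper_force: 0.0
```

```bash
python3 -c "
from h import *
go(.549,-.3195,.0120,-170.7)
s=cap('scene');P=wmap(s);h=near(P,.55,-.32,.045,.024,.0285);print(rect(h))
cv2.imwrite('pics/g3.png',cv2.resize(s['pixels'][180:270,100:200,::-1],(400,360)))"
```

```text
t 11.85 tcp [ 0.5498 -0.3194  0.0141] yang -171.06 shift [-0.0001  0.0008  0.0021] rz -0.36 F [-0.4  0.2  0.7] w 0.499 gf 0.0
(550.1, -310.2, 49.9, 38.3, -31.24)
```

View pics/g3.png

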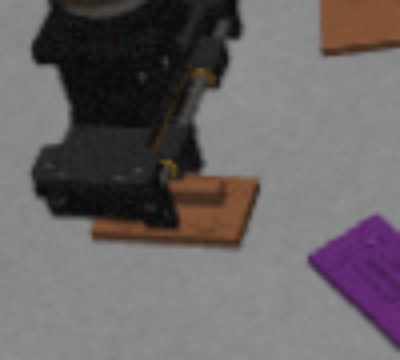

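The near finger's tip, at about (172,222), is in front of the ridge and mid-tile. Close.

>>> {"name": "tcp_steps", "arguments": {
  "plan": [
    {"finger_gap":0.4,"xyz":[0,0,0.002]},
    {"finger_gap":0.3,"xyz":[0,0,0.002]},
    {"finger_gap":0.2,"xyz":[0,0,0.002]},
    {"finger_gap":0.05,"xyz":[0,0,0.002]},
    {"finger_gap":0.05,"xyz":[0,0,0.002]},
    {"finger_gap":0.05,"xyz":[0,0,0.002]}
  ]
}}

```text
time_s: 12.5
tcp_pos: [0.549, -0.3192, 0.0113]
ee_rot: [[0.155, -0.988, -0.0], [-0.988, -0.155, -0.0], [-0.0, 0.0, -1.0]]
wrist_force: [-1.6, 0.5, -0.1]
gripper_width: 0.15
gripper_force: 30.0
```

```bash
python3 -c "
from h import *
go(.549,-.3195,.0120,-170.7)"
```

```text
t 12.5 tcp [ 0.549  -0.3192  0.0113] yang -171.07 shift [ 0.0002  0.0001 -0.0007] rz -0.37 F [-1.6  0.5 -0.1] w 0.15 gf 30.0
```

>>> {"name": "tcp_steps", "arguments": {
  "plan": [
    {"finger_gap":0.05,"xyz":[0,0,-0.015]},
    {"finger_gap":0.05,"xyz":[0,0,-0.04]},
    {"finger_gap":0.05,"xyz":[0,0,-0.075]}
  ]
}}

```text
time_s: 12.8
tcp_pos: [0.5478, -0.3187, 0.0859]
ee_rot: [[0.155, -0.988, -0.004], [-0.988, -0.155, 0.002], [-0.002, 0.004, -1.0]]
wrist_force: [-0.2, 0.4, -0.3]
gripper_width: 0.142
gripper_force: 30.0
```

```bash
python3 -c "
from h import *
go(.428,.0490,.09,179.3)"
```

```text
t 12.8 tcp [ 0.5478 -0.3187  0.0859] yang -171.09 shift [-0.3819  0.0614 -0.003 ] rz 9.61 F [-0.2  0.4 -0.3] w 0.142 gf 30.0
```

>>> {"name": "tcp_steps", "arguments": {
  "plan": [
    {"finger_gap":0.05,"xyz":[-0.03,0.005,0]},
    {"finger_gap":0.05,"xyz":[-0.075,0.012,0],"turn_vec":[0,0,1.5]},
    {"finger_gap":0.05,"xyz":[-0.12,0.019,0],"turn_vec":[0,0,3]},
    {"finger_gap":0.05,"xyz":[-0.165,0.026,0],"turn_vec":[0,0,4.5]},
    {"finger_gap":0.05,"xyz":[-0.21,0.033,0],"turn_vec":[0,0,6]},
    {"finger_gap":0.05,"xyz":[-0.255,0.041,0],"turn_vec":[0,0,8]},
    {"finger_gap":0.05,"xyz":[-0.3,0.048,0],"turn_vec":[0,0,9.6]},
    {"finger_gap":0.05,"xyz":[-0.34,0.055,0],"turn_vec":[0,0,9.6]}
  ]
}}

```text
time_s: 13.6
tcp_pos: [0.4415, 0.0099, 0.0873]
ee_rot: [[-0.012, -1.0, 0.002], [-1.0, 0.012, 0.001], [-0.001, -0.002, -1.0]]
wrist_force: [1.2, 0.7, -1.5]
gripper_width: 0.142
gripper_force: 30.0
```

```bash
python3 -c "
from h import *
go(.428,.0490,.045,179.3)"
```

```text
t 13.6 tcp [0.4415 0.0099 0.0873] yang 179.33 shift [-0.0389  0.0141  0.0423] rz 0.03 F [ 1.2  0.7 -1.5] w 0.142 gf 30.0
```

>>> {"name": "tcp_steps", "arguments": {
  "plan": [
    {"finger_gap":0.05,"xyz":[-0.02,0.007,0]},
    {"finger_gap":0.05,"xyz":[-0.033,0.0115,0.01]},
    {"finger_gap":0.05,"xyz":[-0.037,0.014,0.025]},
    {"finger_gap":0.05,"xyz":[-0.037,0.014,0.037]},
    {"finger_gap":0.05,"xyz":[-0.037,0.014,0.0415]},
    {"finger_gap":0.05,"xyz":[-0.037,0.014,0.0415]},
    {"finger_gap":0.05,"xyz":[-0.037,0.014,0.0415]}
  ]
}}

```text
time_s: 14.3
tcp_pos: [0.429, 0.0453, 0.0454]
ee_rot: [[-0.012, -1.0, 0.001], [-1.0, 0.012, 0.0], [-0.0, -0.001, -1.0]]
wrist_force: [-0.2, -0.4, -1.8]
gripper_width: 0.148
gripper_force: 30.0
```

```bash
python3 - <<'E'
from h import *
go(.428,.0490,.045,179.3)
im=[]
for n in("top","scene"):
    c=cap(n); np.savez(n+"2.npz",**c); P=wmap(c); im.append(c)
    t=near(P,.432,.05,.08,.040,.0475); t=t[(t[:,0]>.40)&(t[:,0]<.47)]; print(n,"tile",len(t),rect(t) if len(t)>5 else 0, np.percentile(t[:,1],[1,99]).round(4),np.percentile(t[:,0],[1,99]).round(4))
cv2.imwrite('pics/h2.png',np.hstack([cv2.resize(im[0]['pixels'][110:260,230:330,::-1],(400,600)),cv2.resize(im[1]['pixels'][195:315,230:330,::-1],(400,600))]))
E
```

```text
t 14.3 tcp [0.429  0.0453 0.0454] yang 179.32 shift [-0.0037  0.0011  0.0004] rz 0.02 F [-0.2 -0.4 -1.8] w 0.148 gf 30.0
top tile 104 (433.1, 1.3, 52.2, 14.1, -0.9) [-0.006   0.0062] [0.4071 0.4568]
scene tile 259 (434.8, 43.2, 58.2, 100.9, 1.81) [-0.006  0.093] [0.4064 0.4636]
```

View pics/h2.png

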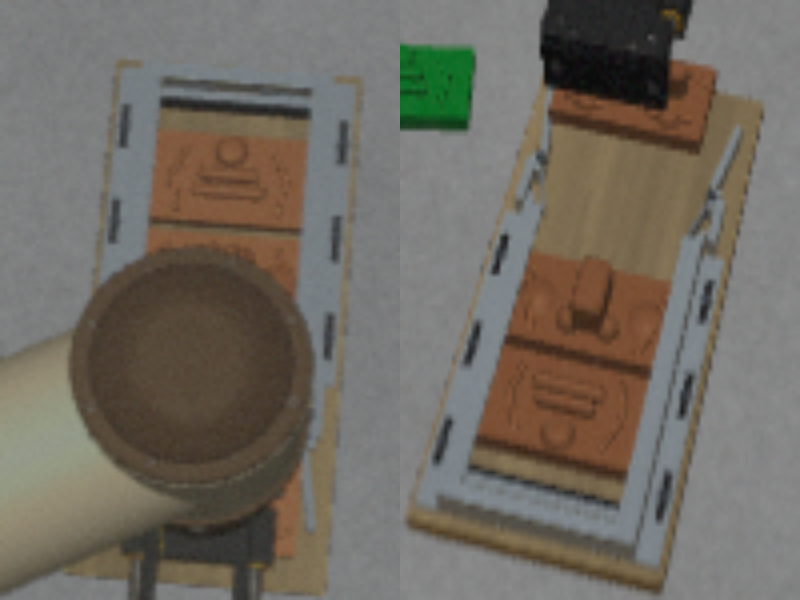

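Nose and mouth tiles sit straight in the channel, at (590,300) and (560,400) in the right crop. The brow hangs the right way round, its eyes facing the channel. It sits about 5 mm too far to -y, so I'll correct that and lower it.

>>> {"name": "tcp_steps", "arguments": {
  "plan": [
    {"finger_gap":0.05,"xyz":[-0.003,0,0]},
    {"finger_gap":0.05,"xyz":[-0.0054,0,0.006]},
    {"finger_gap":0.05,"xyz":[-0.0054,0,0.013]},
    {"finger_gap":0.05,"xyz":[-0.0054,0,0.017]},
    {"finger_gap":0.05,"xyz":[-0.0054,0,0.0195]},
    {"finger_gap":0.05,"xyz":[-0.0054,0,0.021]},
    {"finger_gap":0.05,"xyz":[-0.0054,0,0.0215]},
    {"finger_gap":0.05,"xyz":[-0.0054,0,0.0215]}
  ]
}}

```text
time_s: 15.2
tcp_pos: [0.4286, 0.0507, 0.0233]
ee_rot: [[-0.012, -1.0, 0.0], [-1.0, 0.012, 0.0], [-0.0, -0.0, -1.0]]
wrist_force: [0.6, -0.1, -1.8]
gripper_width: 0.145
gripper_force: 30.0
```

```bash
python3 - <<'E'
from h import *
go(.428,.0507,.0235,179.3)
c=cap("scene");P=wmap(c)
t=near(P,.432,.05,.08,.0185,.0245); t=t[(t[:,0]>.445)&(t[:,0]<.457)]; print(np.percentile(t[:,1],[1,5,95,99]).round(4))
E
```

```text
t 15.2 tcp [0.4286 0.0507 0.0233] yang 179.33 shift [ 0.      0.0006 -0.0002] rz 0.03 F [ 0.6 -0.1 -1.8] w 0.145 gf 30.0
[-0.0118 -0.0093  0.1086  0.1112]
```

>>> {"name": "tcp_steps", "arguments": {
  "plan": [
    {"finger_gap":0.05,"xyz":[0,-0.005,-0.0002]},
    {"finger_gap":0.05,"xyz":[0,-0.011,-0.0002]},
    {"finger_gap":0.05,"xyz":[0,-0.016,-0.0002]},
    {"finger_gap":0.05,"xyz":[0,-0.02,-0.0002]},
    {"finger_gap":0.05,"xyz":[0,-0.024,-0.0002]},
    {"finger_gap":0.05,"xyz":[0,-0.028,-0.0002]},
    {"finger_gap":0.05,"xyz":[0,-0.032,-0.0002]},
    {"finger_gap":0.05,"xyz":[0,-0.036,-0.0002]}
  ]
}}

```text
time_s: 16.05
tcp_pos: [0.4633, 0.0498, 0.0232]
ee_rot: [[-0.012, -1.0, -0.003], [-1.0, 0.012, -0.001], [0.001, 0.003, -1.0]]
wrist_force: [-6.9, 2.2, 6.0]
gripper_width: 0.149
gripper_force: 30.0
```

```bash
python3 -c "
from h import *
go(.535,.05,.0235,179.3)"
```

```text
t 16.05 tcp [0.4633 0.0498 0.0232] yang 179.29 shift [-0.0011 -0.0717 -0.0005] rz -0.01 F [-6.9  2.2  6. ] w 0.149 gf 30.0
```

>>> {"name": "tcp_steps", "arguments": {
  "plan": [
    {"finger_gap":0.05,"xyz":[-0.0005,-0.003,-0.0006]},
    {"finger_gap":0.05,"xyz":[-0.0005,-0.007,-0.0007]},
    {"finger_gap":0.05,"xyz":[-0.0005,-0.011,-0.0007]},
    {"finger_gap":0.05,"xyz":[-0.0005,-0.015,-0.0007]}
  ]
}}

```text
time_s: 16.45
tcp_pos: [0.4797, 0.0504, 0.024]
ee_rot: [[-0.012, -1.0, -0.0], [-1.0, 0.012, -0.0], [0.0, 0.0, -1.0]]
wrist_force: [-1.9, -0.9, -1.5]
gripper_width: 0.146
gripper_force: 30.0
```

```bash
python3 -c "
from h import *
go(.535,.05,.0235,179.3)"
```

```text
t 16.45 tcp [0.4797 0.0504 0.024 ] yang 179.33 shift [-0.0002 -0.0553  0.0005] rz 0.03 F [-1.9 -0.9 -1.5] w 0.146 gf 30.0
```

>>> {"name": "tcp_steps", "arguments": {
  "plan": [
    {"finger_gap":0.05,"xyz":[0,-0.004,0]},
    {"finger_gap":0.05,"xyz":[0,-0.008,0]},
    {"finger_gap":0.05,"xyz":[0,-0.012,0]},
    {"finger_gap":0.05,"xyz":[0,-0.016,0]},
    {"finger_gap":0.05,"xyz":[0,-0.02,0]},
    {"finger_gap":0.05,"xyz":[0,-0.024,0]},
    {"finger_gap":0.05,"xyz":[0,-0.027,0]},
    {"finger_gap":0.05,"xyz":[0,-0.029,0]}
  ]
}}

```text
time_s: 17.25
tcp_pos: [0.5085, 0.0501, 0.024]
ee_rot: [[-0.012, -1.0, -0.001], [-1.0, 0.012, -0.0], [0.0, 0.001, -1.0]]
wrist_force: [-3.1, -0.1, -1.4]
gripper_width: 0.146
gripper_force: 30.0
```

```bash
python3 -c "
from h import *
go(.535,.05,.0235,179.3)"
```

```text
t 17.25 tcp [0.5085 0.0501 0.024 ] yang 179.32 shift [-0.0002 -0.0265  0.0005] rz 0.02 F [-3.1 -0.1 -1.4] w 0.146 gf 30.0
```

>>> {"name": "tcp_steps", "arguments": {
  "plan": [
    {"finger_gap":0.05,"xyz":[0,-0.0015,0.0003]},
    {"finger_gap":0.05,"xyz":[0,-0.003,0.0003]},
    {"finger_gap":0.05,"xyz":[0,-0.0045,0.0003]},
    {"finger_gap":0.05,"xyz":[0,-0.0065,0.0003]},
    {"finger_gap":0.05,"xyz":[0,-0.0085,0.0003]},
    {"finger_gap":0.05,"xyz":[0,-0.0105,0.0003]},
    {"finger_gap":0.05,"xyz":[0,-0.0125,0.0003]},
    {"finger_gap":0.05,"xyz":[0,-0.0145,0.0003]}
  ]
}}

```text
time_s: 18.05
tcp_pos: [0.5231, 0.05, 0.0238]
ee_rot: [[-0.012, -1.0, -0.0], [-1.0, 0.012, -0.0], [0.0, 0.0, -1.0]]
wrist_force: [-2.9, -0.7, -1.4]
gripper_width: 0.149
gripper_force: 30.0
```

```bash
python3 -c "
from h import *
go(.535,.05,.0235,179.3)"
```

```text
t 18.05 tcp [0.5231 0.05   0.0238] yang 179.33 shift [-0.0001 -0.0119  0.0003] rz 0.03 F [-2.9 -0.7 -1.4] w 0.149 gf 30.0
```

>>> {"name": "tcp_steps", "arguments": {
  "plan": [
    {"finger_gap":0.05,"xyz":[0,-0.001,0]},
    {"finger_gap":0.05,"xyz":[0,-0.002,0]},
    {"finger_gap":0.05,"xyz":[0,-0.003,0]},
    {"finger_gap":0.05,"xyz":[0,-0.004,0]},
    {"finger_gap":0.05,"xyz":[0,-0.005,0]},
    {"finger_gap":0.05,"xyz":[0,-0.006,0]},
    {"finger_gap":0.05,"xyz":[0,-0.007,0]}
  ]
}}

```text
time_s: 18.75
tcp_pos: [0.5301, 0.05, 0.0239]
ee_rot: [[-0.012, -1.0, -0.0], [-1.0, 0.012, 0.0], [-0.0, 0.0, -1.0]]
wrist_force: [-3.4, -0.8, -1.6]
gripper_width: 0.145
gripper_force: 30.0
```

```bash
python3 - <<'E'
from h import *
go(.535,.05,.0235,179.3)
c=cap("top");np.savez("top3.npz",**c)
c=cap("scene");np.savez("scene3.npz",**c)
E
```

```text
t 18.75 tcp [0.5301 0.05   0.0239] yang 179.33 shift [-0.0001 -0.0049  0.0004] rz 0.03 F [-3.4 -0.8 -1.6] w 0.145 gf 30.0
```

>>> {"name": "tcp_steps", "arguments": {
  "plan": [
    {"finger_gap":0.05,"xyz":[0,-0.0005,0]},
    {"finger_gap":0.05,"xyz":[0,-0.001,0]},
    {"finger_gap":0.05,"xyz":[0,-0.0015,0]},
    {"finger_gap":0.05,"xyz":[0,-0.002,0]}
  ]
}}

```text
time_s: 19.25
tcp_pos: [0.5317, 0.0499, 0.0239]
ee_rot: [[-0.012, -1.0, -0.001], [-1.0, 0.012, -0.0], [0.0, 0.001, -1.0]]
wrist_force: [-4.3, 0.2, 0.4]
gripper_width: 0.148
gripper_force: 30.0
```

>>> {"name": "tcp_steps", "arguments": {
  "plan": [
    {"finger_gap":0.05,"xyz":[0,-0.0004,0]},
    {"finger_gap":0.05,"xyz":[0,-0.0008,0]}
  ]
}}

```text
time_s: 19.45
tcp_pos: [0.532, 0.0496, 0.0237]
ee_rot: [[-0.012, -1.0, -0.002], [-1.0, 0.012, -0.001], [0.001, 0.002, -1.0]]
wrist_force: [-7.0, -0.6, 0.8]
gripper_width: 0.148
gripper_force: 30.0
```

Cushion contact has begun. I'll continue in 0.3 mm steps.

>>> {"name": "tcp_steps", "arguments": {
  "plan": [
    {"finger_gap":0.05,"xyz":[0,-0.0003,-0.0002]},
    {"finger_gap":0.05,"xyz":[0,-0.0006,-0.0002]}
  ]
}}

```text
time_s: 19.65
tcp_pos: [0.5321, 0.0494, 0.0238]
ee_rot: [[-0.012, -1.0, -0.003], [-1.0, 0.012, -0.001], [0.001, 0.003, -1.0]]
wrist_force: [-6.3, 0.2, 0.9]
gripper_width: 0.144
gripper_force: 30.0
```

>>> {"name": "tcp_steps", "arguments": {
  "plan": [
    {"finger_gap":0.05,"xyz":[0,-0.0003,0]},
    {"finger_gap":0.05,"xyz":[0,-0.0005,0]}
  ]
}}

```text
time_s: 19.85
tcp_pos: [0.5322, 0.0493, 0.0237]
ee_rot: [[-0.012, -1.0, -0.004], [-1.0, 0.012, -0.001], [0.001, 0.004, -1.0]]
wrist_force: [-7.6, -0.4, 0.6]
gripper_width: 0.148
gripper_force: 30.0
```

>>> {"name": "tcp_steps", "arguments": {
  "plan": [
    {"finger_gap":0.05,"xyz":[0,-0.0003,0]},
    {"finger_gap":0.05,"xyz":[0,-0.0006,0]},
    {"finger_gap":0.05,"xyz":[0,-0.0008,0]}
  ]
}}

```text
time_s: 20.15
tcp_pos: [0.5326, 0.0495, 0.0237]
ee_rot: [[-0.012, -1.0, -0.005], [-1.0, 0.012, -0.001], [0.001, 0.004, -1.0]]
wrist_force: [-8.9, 0.4, 2.6]
gripper_width: 0.148
gripper_force: 30.0
```

```bash
python3 - <<'E'
from h import *
im=[]
for n,b in(("top",(140,250,230,340)),("scene",(190,290,230,330))):
    c=cap(n);np.savez(n+"4.npz",**c); im.append(cv2.resize(c["pixels"][b[0]:b[1],b[2]:b[3],::-1],(400,400),interpolation=cv2.INTER_CUBIC))
cv2.imwrite("pics/c1.png",np.hstack(im))
E
```

```text
(no output)
```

View pics/c1.png

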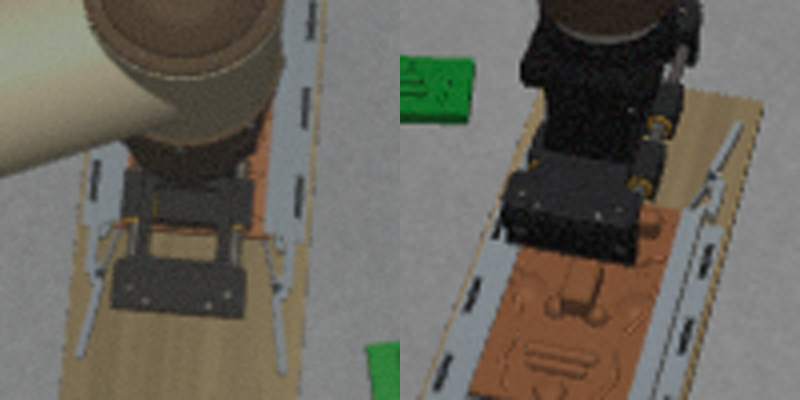

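All three tiles touch each other, and the clip tips at (110,235) and (280,240) are just at the brow's rear edge. Keep pressing gently.

>>> {"name": "tcp_steps", "arguments": {
  "plan": [
    {"finger_gap":0.05,"xyz":[0,-0.0003,-0.0003]},
    {"finger_gap":0.05,"xyz":[0,-0.0006,-0.0003]},
    {"finger_gap":0.05,"xyz":[0,-0.0009,-0.0003]}
  ]
}}

```text
time_s: 20.55
tcp_pos: [0.5327, 0.0495, 0.0237]
ee_rot: [[-0.012, -1.0, -0.006], [-1.0, 0.012, -0.001], [0.001, 0.006, -1.0]]
wrist_force: [-9.6, 2.0, 1.9]
gripper_width: 0.146
gripper_force: 30.0
```

>>> {"name": "tcp_steps", "arguments": {
  "plan": [
    {"finger_gap":0.05,"xyz":[0,-0.0003,0]},
    {"finger_gap":0.05,"xyz":[0,-0.0005,0]},
    {"finger_gap":0.05,"xyz":[0,-0.0007,0]}
  ]
}}

```text
time_s: 20.85
tcp_pos: [0.5329, 0.0495, 0.0237]
ee_rot: [[-0.012, -1.0, -0.007], [-1.0, 0.012, -0.001], [0.001, 0.007, -1.0]]
wrist_force: [-11.3, 3.0, 3.2]
gripper_width: 0.142
gripper_force: 30.0
```

>>> {"name": "tcp_steps", "arguments": {
  "plan": [
    {"finger_gap":0.05,"xyz":[0,-0.0003,-0.0003]},
    {"finger_gap":0.05,"xyz":[0,-0.0005,-0.0003]},
    {"finger_gap":0.05,"xyz":[0,-0.0008,-0.0003]}
  ]
}}

```text
time_s: 21.15
tcp_pos: [0.533, 0.0494, 0.0238]
ee_rot: [[-0.013, -1.0, -0.008], [-1.0, 0.013, -0.002], [0.002, 0.008, -1.0]]
wrist_force: [-11.5, 3.6, 3.0]
gripper_width: 0.144
gripper_force: 30.0
```

>>> {"name": "tcp_steps", "arguments": {
  "plan": [
    {"finger_gap":0.05,"xyz":[0,-0.0003,0]},
    {"finger_gap":0.05,"xyz":[0,-0.0006,0]},
    {"finger_gap":0.05,"xyz":[0,-0.0006,0]}
  ]
}}

```text
time_s: 21.45
tcp_pos: [0.5332, 0.0493, 0.0238]
ee_rot: [[-0.013, -1.0, -0.009], [-1.0, 0.013, -0.002], [0.002, 0.009, -1.0]]
wrist_force: [-11.3, 4.1, 4.1]
gripper_width: 0.149
gripper_force: 30.0
```

```bash
python3 - <<'E'
from h import *
c=cap("top");np.savez("top5.npz",**c)
cv2.imwrite("pics/c2.png",cv2.resize(c["pixels"][185:245,240:320,::-1],(800,600),interpolation=cv2.INTER_CUBIC))
E
```

```bash
cat >> h.py <<'E'
def clipdiff(f):
    a=np.load("top0.npz")["pixels"].astype(int); b=(np.load(f) if isinstance(f,str) else f)["pixels"].astype(int)
    for nm,(v0,v1,u0,u1) in dict(L=(202,238,250,261),R=(206,242,301,312)).items():
        d=abs(a-b).mean(2)[v0:v1,u0:u1]; print(nm,d.mean().round(1),d.reshape(-1,4,u1-u0).mean((1,2)).round(0).astype(int).tolist(),end=" ")
    print()
E
python3 - <<'E'
from h import *
for f in("top3.npz","top4.npz","top5.npz"): clipdiff(f)
def leaf(f,v,u0,u1):
    p=(np.load(f))["pixels"][v,u0:u1].astype(int); return (p[:,2]*1).tolist()
for v in (204,208,212): 
  for f in("top0.npz","top3.npz","top5.npz"): print(v,f,leaf(f,v,250,268),leaf(f,v+3,298,312))
E
```

```text
L 6.5 [7, 7, 6, 6, 7, 8, 6, 5, 6] R 7.0 [9, 8, 7, 6, 7, 6, 7, 7, 6] 
L 6.1 [6, 6, 5, 6, 7, 7, 6, 6, 6] R 6.6 [6, 6, 6, 6, 7, 6, 7, 7, 7] 
L 5.8 [6, 6, 5, 5, 6, 6, 6, 6, 6] R 6.5 [6, 6, 7, 7, 7, 7, 6, 7, 6] 
204 top0.npz [119, 81, 74, 89, 106, 126, 121, 105, 114, 79, 70, 80, 83, 65, 74, 76, 80, 79] [75, 76, 76, 76, 75, 97, 82, 82, 124, 124, 107, 126, 122, 94]
204 top3.npz [122, 89, 82, 91, 113, 130, 132, 112, 119, 92, 93, 72, 75, 65, 62, 67, 73, 64] [82, 81, 67, 69, 68, 69, 81, 96, 129, 123, 111, 127, 127, 102]
204 top5.npz [122, 89, 76, 86, 114, 137, 127, 115, 118, 80, 73, 88, 95, 75, 77, 64, 77, 71] [84, 79, 79, 82, 86, 104, 87, 94, 130, 127, 111, 131, 128, 100]
208 top0.npz [104, 81, 80, 82, 120, 123, 104, 78, 77, 83, 95, 76, 66, 66, 73, 80, 78, 77] [75, 78, 78, 74, 76, 75, 90, 74, 79, 88, 114, 125, 119, 83]
208 top3.npz [108, 83, 79, 90, 125, 128, 111, 77, 88, 103, 72, 79, 75, 74, 66, 76, 88, 52] [83, 77, 86, 84, 82, 82, 87, 102, 81, 90, 124, 134, 123, 91]
208 top5.npz [104, 88, 76, 88, 127, 130, 111, 75, 81, 87, 101, 77, 76, 76, 73, 70, 78, 54] [83, 84, 79, 83, 82, 78, 104, 84, 82, 93, 123, 135, 128, 88]
212 top0.npz [79, 77, 74, 101, 125, 124, 113, 107, 88, 71, 74, 73, 78, 69, 73, 76, 80, 78] [80, 80, 78, 83, 80, 77, 82, 93, 87, 92, 124, 123, 110, 82]
212 top3.npz [88, 80, 85, 105, 134, 135, 116, 114, 96, 82, 77, 70, 62, 60, 51, 47, 55, 45] [83, 76, 85, 82, 83, 85, 84, 92, 94, 102, 134, 130, 117, 92]
212 top5.npz [87, 82, 82, 105, 131, 133, 118, 113, 89, 82, 72, 55, 52, 51, 52, 49, 55, 49] [73, 83, 86, 82, 76, 80, 87, 93, 90, 108, 130, 129, 119, 90]
```

Compared with the reference image, both leaves are back at their rest columns: left row 204, index 12; right row 207, index 5. Both clips have snapped. Relax the push, then confirm before releasing.

>>> {"name": "tcp_steps", "arguments": {
  "plan": [
    {"finger_gap":0.05,"xyz":[0,0.001,0]},
    {"finger_gap":0.05,"xyz":[0,0.002,0]},
    {"finger_gap":0.05,"xyz":[0,0.003,-0.0002]},
    {"finger_gap":0.05,"xyz":[0,0.003,-0.0002]}
  ]
}}

```text
time_s: 21.9
tcp_pos: [0.5327, 0.0497, 0.024]
ee_rot: [[-0.012, -1.0, -0.004], [-1.0, 0.012, -0.001], [0.001, 0.004, -1.0]]
wrist_force: [-6.3, 1.7, -2.6]
gripper_width: 0.142
gripper_force: 30.0
```

```bash
python3 - <<'E'
from h import *
c=cap("top");np.savez("top6.npz",**c)
for v,a,b in((204,250,268),(208,250,268),(207,298,312),(211,298,312)):
  for f in("top0","top4","top6"): print(v,f,np.load(f+".npz")["pixels"][v,a:b,2].tolist())
E
```

```text
204 top0 [119, 81, 74, 89, 106, 126, 121, 105, 114, 79, 70, 80, 83, 65, 74, 76, 80, 79]
204 top4 [125, 90, 80, 87, 113, 135, 133, 113, 119, 82, 71, 87, 91, 74, 70, 67, 75, 72]
204 top6 [122, 85, 78, 90, 111, 134, 134, 114, 121, 76, 71, 85, 95, 75, 74, 69, 75, 59]
208 top0 [104, 81, 80, 82, 120, 123, 104, 78, 77, 83, 95, 76, 66, 66, 73, 80, 78, 77]
208 top4 [109, 89, 78, 91, 123, 132, 112, 76, 78, 87, 100, 77, 72, 81, 73, 69, 81, 56]
208 top6 [109, 82, 81, 93, 121, 132, 111, 76, 77, 86, 101, 79, 75, 80, 68, 69, 88, 53]
207 top0 [75, 76, 76, 76, 75, 97, 82, 82, 124, 124, 107, 126, 122, 94]
207 top4 [82, 80, 78, 78, 78, 103, 80, 93, 133, 130, 110, 134, 128, 98]
207 top6 [77, 85, 77, 80, 79, 104, 82, 93, 131, 127, 109, 133, 129, 97]
211 top0 [75, 78, 78, 74, 76, 75, 90, 74, 79, 88, 114, 125, 119, 83]
211 top4 [81, 78, 83, 86, 81, 74, 101, 81, 83, 98, 124, 131, 129, 91]
211 top6 [81, 82, 83, 84, 79, 83, 98, 82, 81, 90, 123, 135, 129, 92]
```

>>> {"name": "tcp_steps", "arguments": {
  "plan": [
    {"finger_gap":0.05,"xyz":[0,0.001,0]},
    {"finger_gap":0.05,"xyz":[0,0.002,0]},
    {"finger_gap":0.05,"xyz":[0,0.003,0]},
    {"finger_gap":0.05,"xyz":[0,0.003,0]}
  ]
}}

```text
time_s: 22.35
tcp_pos: [0.532, 0.05, 0.0249]
ee_rot: [[-0.012, -1.0, 0.001], [-1.0, 0.012, 0.0], [-0.0, -0.001, -1.0]]
wrist_force: [-2.7, 0.2, -2.4]
gripper_width: 0.154
gripper_force: 30.0
```

>>> {"name": "tcp_steps", "arguments": {
  "plan": [
    {"finger_gap":0.05,"xyz":[0,0.0005,0.0008]},
    {"finger_gap":0.05,"xyz":[0,0.0005,0.0008]},
    {"finger_gap":0.2,"xyz":[0,0.0005,0.0008]},
    {"finger_gap":0.32,"xyz":[0,0.0005,0.0008]},
    {"finger_gap":0.32,"xyz":[0,0.0005,0.0004]},
    {"finger_gap":0.32,"xyz":[0,0.0005,0.0004]}
  ]
}}

```text
time_s: 22.95
tcp_pos: [0.5323, 0.0503, 0.025]
ee_rot: [[-0.011, -1.0, 0.002], [-1.0, 0.011, 0.001], [-0.001, -0.002, -1.0]]
wrist_force: [-0.2, 1.1, -0.1]
gripper_width: 0.302
gripper_force: 0.0
```

>>> {"name": "tcp_steps", "arguments": {
  "plan": [
    {"finger_gap":0.32,"xyz":[0,0,-0.01]},
    {"finger_gap":0.32,"xyz":[0,0,-0.03]},
    {"finger_gap":0.32,"xyz":[0,0,-0.06]},
    {"finger_gap":0.32,"xyz":[0,0,-0.1]},
    {"finger_gap":0.32,"xyz":[0.03,0.02,-0.13]},
    {"finger_gap":0.32,"xyz":[0.07,0.05,-0.15]},
    {"finger_gap":0.32,"xyz":[0.11,0.08,-0.15]},
    {"finger_gap":0.32,"xyz":[0.15,0.11,-0.15]}
  ]
}}

```text
time_s: 23.75
tcp_pos: [0.4211, -0.0969, 0.1763]
ee_rot: [[-0.01, -1.0, 0.004], [-1.0, 0.01, 0.0], [-0.0, -0.004, -1.0]]
wrist_force: [1.2, -0.5, -0.3]
gripper_width: 0.319
gripper_force: 0.0
```

>>> {"name": "tcp_steps", "arguments": {
  "plan": [
    {"finger_gap":0.32,"xyz":[0.045,0.02,0]},
    {"finger_gap":0.32,"xyz":[0.09,0.04,0]},
    {"finger_gap":0.32,"xyz":[0.135,0.06,0]},
    {"finger_gap":0.32,"xyz":[0.135,0.06,0]},
    {"finger_gap":0.32,"xyz":[0.135,0.06,0]}
  ]
}}

```text
time_s: 24.25
tcp_pos: [0.3596, -0.2312, 0.1751]
ee_rot: [[-0.015, -1.0, 0.001], [-1.0, 0.015, -0.0], [0.0, -0.001, -1.0]]
wrist_force: [-0.6, 0.7, 0.7]
gripper_width: 0.322
gripper_force: 0.0
```

```bash
python3 - <<'E'
from h import *
im=[]
for n,b in(("top",(115,265,235,335)),("scene",(195,315,230,330))):
    c=cap(n); im.append(cv2.resize(c["pixels"][b[0]:b[1],b[2]:b[3],::-1],(400,600),interpolation=cv2.INTER_CUBIC)); P=wmap(c)
    for x in(.538,.593):
        h=near(P,x,.048,.035,.036,.046); h=h[abs(h[:,0]-x)<.027]; print(n,x,rect(h))
cv2.imwrite("pics/f.png",np.hstack(im))
E
```

```text
top 0.538 (532.7, 48.0, 13.2, 67.0, -1.35)
top 0.593 (590.9, 47.9, 32.8, 19.8, -1.85)
scene 0.538 (534.5, 48.0, 17.2, 66.4, -6.47)
scene 0.593 (592.7, 47.2, 34.7, 19.7, 1.28)
```

View pics/f.png

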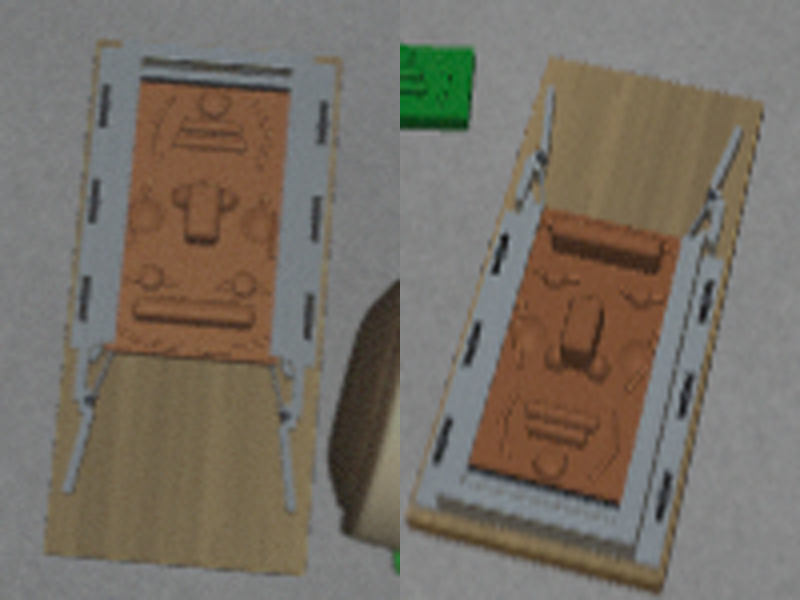

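The three tiles form one closed face against the cushion. Both clip tips, at (110,350) and (275,362), stand in behind the brow's rear edge, and the arm is clear.

```bash
python3 -c "
from h import *
print(workorder.finish_job())"
```

```text
the job is handed in; nothing more can be done
None
```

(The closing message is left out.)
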